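# Make up a stirring kit and a sampling kit

## Robot

A 6-joint arm with a two-finger parallel gripper is mounted at the origin on a cart in front of the work surface, level with it; the furniture and walls round the work are solid. World frame = base frame: x ahead of the robot, y to its left, z up, the work surface at z = 0. Lengths are in m, angles in rad, forces in N, time in s.
With the tool pointing down it reaches from about 0.425 to 0.95 m from the base axis. Payload 3.5 kg.
Tool frame: the origin (TCP) lies at the very end of the fingers, on their centre line; the grasp point (between the pads) lies 19 mm behind it; z points along the fingers, y is the line along which they close (so a half turn about z gives the same grasp; the last joint's range is limited). The gripper opens to 85 mm and grips with 20 to 120 N. Pads are 22 mm wide; open, the fingers measure 114 mm over their backs; the gripper's body (76 mm by 85 mm) begins 54 mm behind the grasp point. The pads swing forward as they close: fully open they stand 13 mm farther back than shut.
Start: joints at [1.106, 0.286, 1.577, -0, 1.279, -0.15], TCP at [0.209, 0.642, 0.231] pointing down, gripper open.
Joint ranges: [-2.77, 2.77], [-0.9, 2.22], [0.21, 2.48], [-1.53, 4.67], [0.24, 2.81], [-2.84, 2.84]. Speed limits (rad/s): [2.79, 2.79, 3.14, 3.14, 3.14, 3.14].

## Interface

Orientations are given as a unit quaternion [x, y, z, w].
In Python, from plant import ctrl gives the robot as it stands.
- The arm moves only by the tool carry_out, never from a script. Its argument "deltas" is one flat list of numbers, 6 for each row, row after row: the shift along the tool's x, y, z in m, then the turn, a rotation vector about the tool's x, y, z in rad. A call has 1 to 5 rows; each row is the pose to reach, as a shift and turn from the pose commanded when the call began, along the tool's axes at that moment; what a row does not reach only later rows make up. A row lasts 1/8 s, in which the tool goes at most 62.5 mm and 10.7 degrees, less where a joint would pass 70% of its speed; a pose out of reach is approached as far as the arm can. A call with a gripper value outside its range is refused whole. "grip" is the opening in per cent of the stroke, from 0 (shut) to 100 (fully open), set as the call begins (left out, the last holds). The fingers move at their own pace and stop on an object; "grip_force" is the grip in N (left out, the last holds). Time passes only in rows, so rows that repeat a pose let the fingers close. It gives the time, the measured TCP pose, the force, the opening and the grip force at its end, in the units of the state.
- ctrl.get_state(): the state, without advancing time (a new reading comes with each control period).
- ctrl.read_camera(name): name is "scene" or "top" or "wrist"; returns (picture, depth): 480x640x3 uint8, red, green, blue; 480x640 float32, m along the optical axis (not along the pixel's ray), 0 where there is no reading.
- ctrl.camera_model(name): a dict with "intrinsics" (3x3 intrinsics, pixels), "extrinsics" (4x4, takes a point from world to camera coordinates); the wrist camera has in their place "hand_eye" (4x4, takes a point from camera to tool coordinates, whose origin is the TCP and whose axes are the flange's). Camera axes: x right, y down, z forward; pixel columns grow to the right and rows downward; lengths in m; the calibration is good to about 2 mm. The wrist camera is an equidistant fisheye: a pixel r from the principal point sees the ray r / f radians off the axis. A picture is of the moment at which its call begins: read the wrist's pose just before it. camera_model takes no time and is no camera call.
- ctrl.sign_off(): hands the job in; it is judged then, once.
Trained networks look in the newest picture that a camera, given by its name, has taken for a name from the list of things; names that differ only in an ending like _2 or _b are one class to them, and where a whole thing is asked for, a point or a joint stands for the part that bears it (a point fixed in the world has none). Each returns a list of dicts, best first, with "score" (0 to 1); they miss things now and then, are a little off and sometimes report something else, mostly with a low value. They report only what shows in the picture. A call takes as long as a camera call.
- ctrl.find_in(camera, query): "uv" ([column, row] in pixels, amid what is visible of it).
The state is a dict: "time": time; "qpos": joint angles; "dq": joint speeds; "joint_efforts": joint torques, N m; "eef_pos": TCP position; "tcp_rot": TCP orientation; "contact_force": force on the tool from outside, world axes, zero at the start; "wrist_torque": the same for the moment, N m; "opening": opening from 0.0 (shut) to 1.0 (fully open); "finger_force": force on a finger pad.
Only numpy, scipy, OpenCV 4.12 (cv2) and the standard library are available. Lean on these libraries where they do the work, as an engineer would, in place of code of your own. Each camera call takes 0.05 s, during which the arm holds its last target. There are 200 camera calls.

## Task

Make up the two kits in the grey trays. The tray with one large bay gets the large amber flask, upright in its dimple, and the chuck key lying flat in the middle of its bay; the tray with two small bays gets the small amber flask, upright in its dimple, the tan stopper standing in the middle of the bay next to the dimple, and the red rubber teat lying in the middle of the end bay. Set the glass flasks down gently without dropping or tipping them, and leave the beaker and the petri dish where they are.

Things in the scene. Friction and masses are not known exactly. Their poses are not given: they have to be found in the camera images.
- large_flask: Loose amber glass flask, 60 g, 76 mm tall, standing upright on a flat foot 22 mm wide: round bulb of 44 mm diameter (widest 19 mm above the foot), then from 38 mm up to the top a straight round neck of 22 mm diameter (lip 25 mm) to hold it by. Origin: centre of the underside; z up along the neck; yaw means nothing.
- small_flask: Loose amber glass flask of the same shape but smaller, 40 g, 62 mm tall: foot 18 mm, bulb 32 mm diameter (widest 13 mm above the foot), straight neck of 16 mm diameter (lip 19 mm) from 27 mm up to the top. Origin: centre of the underside; z up along the neck.
- chuck_key: Loose black T-shaped chuck key lying flat, 60 g, 52 x 80 x 15 mm. Origin: centre of its outline, on the underside; z up. Cross bar (7 mm round, axis at z = 5 mm) along y at x = -22 mm, y -40 to +40; shank 8 mm wide in y, z 3 to 12, along x from -18 to +9; toothed head 16 mm wide, 15 high, x +9 to +26.
- cork_stopper: Loose tan tapered stopper, 15 g, 22 mm high, 24 mm in diameter at the upper end and narrower below, standing on its narrow end. Origin: centre of the underside; z up.
- teat: Loose red rubber pipette teat lying on its side, 15 g, 45 mm long in its y, 18 mm wide in its x and 18 mm high. It behaves as a stiff block and does not roll. Origin: centre of the underside; z up.
- wide_dimple_tray: Fixed grey tray, 200 (x) x 96 mm (y). Origin: centre of the underside; z up. Floor at z = 4 mm. At its -x end a raised block (x -99 to -11 mm, top at z = 12) has one round dimple, 46 mm wide (mouth slightly bevelled), centre x = -55, y = 0, bottom at z = 4. The rest is one flat bay, 108 x 90 mm, centre x = +45, y = 0, in a rim 3 mm above the floor.
- narrow_dimple_tray: Fixed grey tray, 200 (x) x 96 mm (y). Origin: centre of the underside; z up. Floor at z = 4 mm. At its -x end a raised block (x -99 to -29 mm, top at z = 12) has one round dimple, 34 mm wide (mouth slightly bevelled), centre x = -64, y = 0, bottom at z = 4. Then two flat bays, 62 x 90 mm, in rims 3 mm high: centre of the one next to the dimple x = +1, of the end bay x = +66, y = 0.
- stock_board: Fixed thin white board, 280 (x) x 410 mm (y), 3 mm thick, flat on the worktop between the trays; all the loose things except the petri dish stand or lie on it at the start, so their undersides are 3 mm above the worktop. Origin: centre of its underside. The trays stand on the worktop itself.
- beaker: Loose clear glass beaker, 56 mm in diameter, 71 mm tall, standing; not part of the kits, to be left alone. Origin: centre of the underside.
- petri_dish: Loose clear petri dish, 88 mm in diameter, 14 mm high; not part of the kits, to be left alone. Origin: centre of the underside.

How it is judged:
At the end, for the whole second after the job is handed in: Flasks upright on their dimples' bottoms (10 mm in the tray's x and y, 0.12 rad); key flat on the large bay's floor (18 mm in x and y); stopper and teat on the floors of their bays (15 mm in x and y); all released and at rest; beaker and petri dish within 3 cm of where they were (x of large_flask in the frame of wide_dimple_tray between -0.065 and -0.045 m and y of large_flask in the frame of wide_dimple_tray between -0.01 and 0.01 m and z of large_flask in the frame of wide_dimple_tray between 0.0015 and 0.0065 m and angle between each of large_flask, small_flask, chuck_key's own z axis and vertical below 0.12 rad and linear speed of each of large_flask, small_flask, chuck_key, cork_stopper, teat below 0.02 m/s and contact force between the fingers and large_flask below 0.05 N and x of small_flask in the frame of narrow_dimple_tray between -0.074 and -0.054 m and y of small_flask in the frame of narrow_dimple_tray between -0.01 and 0.01 m and z of small_flask in the frame of narrow_dimple_tray between 0.0015 and 0.0065 m and contact force between the fingers and small_flask below 0.05 N and x of chuck_key in the frame of wide_dimple_tray between 0.027 and 0.063 m and y of chuck_key in the frame of wide_dimple_tray between -0.018 and 0.018 m and z of chuck_key in the frame of wide_dimple_tray between 0.001 and 0.007 m and contact force between the fingers and chuck_key below 0.05 N and x of cork_stopper in the frame of narrow_dimple_tray between -0.014 and 0.016 m and y of cork_stopper in the frame of narrow_dimple_tray between -0.015 and 0.015 m and z of cork_stopper in the frame of narrow_dimple_tray between 0.001 and 0.007 m and angle between each of cork_stopper, teat's own z axis and vertical below 0.15 rad and contact force between the fingers and cork_stopper below 0.05 N and x of teat in the frame of narrow_dimple_tray between 0.051 and 0.081 m and y of teat in the frame of narrow_dimple_tray between -0.015 and 0.015 m and z of teat in the frame of narrow_dimple_tray between 0.001 and 0.007 m and contact force between the fingers and teat below 0.05 N and not (distance of beaker from where it was at the start of the episode above 0.03 m or angle between beaker's own z axis and vertical above 0.4 rad) and not (distance of petri_dish from where it was at the start of the episode above 0.03 m or angle between petri_dish's own z axis and vertical above 0.4 rad)); the robot touches nothing.
It fails at once if a flask is pressed or knocked with more than 40 N against a tray (contact force between any of large_flask, small_flask and wide_dimple_tray above 40 N or contact force between any of large_flask, small_flask and narrow_dimple_tray above 40 N).
It fails at once if a flask is dropped (unheld and faster than 0.6 m/s, a fall of about 2 cm) ((contact force between the fingers and large_flask below 0.05 N and linear speed of large_flask above 0.6 m/s) or (contact force between the fingers and small_flask below 0.05 N and linear speed of small_flask above 0.6 m/s)).
It fails at once if a flask is tipped over (more than 0.7 rad) (angle between any of large_flask, small_flask's own z axis and vertical above 0.7 rad).
It fails at once if the beaker is moved by more than 3 cm or tipped (distance of beaker from where it was at the start of the episode above 0.03 m or angle between beaker's own z axis and vertical above 0.4 rad).
It fails at once if the petri dish is moved by more than 3 cm or tipped (distance of petri_dish from where it was at the start of the episode above 0.03 m or angle between petri_dish's own z axis and vertical above 0.4 rad).
It also fails if it takes over 134 s, if anything falls off the work surface, if the arm or the gripper's body presses on something with over 40 N, if the wrist force passes 120 N, or if a joint passes its speed limit or range.

## Working session

There is one attempt and no reset: what is moved stays moved. The work goes in short steps, Python scripts to look and compute and a tool call to move; the robot and the scene stay as the last step left them, time stands still between calls to the robot, and variables do not carry over. Pictures are saved under pics/ and viewed, at most 14 in all, crops included, and the job is handed in when it is done.

Besides the shell and the picture viewer there is one more tool, called after ">>>" as name(argument=value, ...) on one line, values as JSON. carry_out: Moves the arm, as the interface text tells. Its arguments: {"type":"object","properties":{"deltas":{"type":"array"},"grip":{"type":"number"},"grip_force":{"type":"number"}},"required":["deltas"]}

```bash
ls; mkdir -p pics; python3 - <<'E'
from plant import ctrl
import cv2
s=ctrl.get_state();print(s['time'],s['eef_pos'],s['tcp_rot'],s['opening'])
for c in ['top','scene']:
    p,d=ctrl.read_camera(c);cv2.imwrite(f'pics/{c}0.png',p[:,:,::-1])
    m=ctrl.camera_model(c);print(c,m['intrinsics'],m['extrinsics'])
    for q in 'large_flask small_flask chuck_key cork_stopper teat wide_dimple_tray narrow_dimple_tray beaker petri_dish'.split():
        print(q,[(r['uv'],round(r['score'],2)) for r in ctrl.find_in(c,q)[:2]])
print(ctrl.camera_model('wrist'))
E
```

```text
pics
0.0 [0.20866528 0.64125291 0.22992268] [ 1.56740018e-01  9.87639194e-01 -1.12332819e-03 -3.57558378e-04] 1.0023116012339273
top [[514.74155407   0.         316.9541076 ]
 [  0.         514.74155407 243.51672009]
 [  0.           0.           1.        ]] [[-1.79497016e-03 -9.99766600e-01  2.15295800e-02  2.04500157e-04]
 [-9.90742021e-01 -1.14462469e-03 -1.35753224e-01  5.17245556e-01]
 [ 1.35746183e-01 -2.15739326e-02 -9.90508728e-01  1.10019499e+00]
 [ 0.00000000e+00  0.00000000e+00  0.00000000e+00  1.00000000e+00]]
large_flask [([370.4, 277.6], 0.82)]
small_flask [([250.3, 216.5], 0.72)]
chuck_key [([276.4, 290.7], 0.45)]
cork_stopper []
teat [([312.5, 211.0], 0.46)]
wide_dimple_tray [([446.0, 277.9], 0.94)]
narrow_dimple_tray [([170.3, 252.2], 0.57)]
beaker [([326.7, 300.9], 0.68)]
petri_dish [([274.2, 177.5], 0.56), ([307.6, 259.3], 0.45)]
scene [[590.60415279   0.         321.21413505]
 [  0.         590.60415279 248.44489478]
 [  0.           0.           1.        ]] [[ 0.6702395  -0.74209307 -0.00876798 -0.32981571]
 [-0.43676145 -0.38486494 -0.81309189  0.27250388]
 [ 
[... 350 characters left out ...]
1, 360.4], 0.61), ([321.7, 281.3], 0.4)]
narrow_dimple_tray [([215.3, 216.8], 0.85)]
beaker [([293.5, 287.9], 0.61), ([342.9, 219.6], 0.59)]
petri_dish [([343.2, 219.8], 0.71)]
{'intrinsics': array([[371.64829954,   0.        , 322.98626034],
       [  0.        , 371.64829954, 236.17526828],
       [  0.        ,   0.        ,   1.        ]]), 'hand_eye': array([[-4.77806744e-04, -9.51981859e-01, -3.06154065e-01,
         7.84859090e-02],
       [ 9.99999665e-01, -2.51606542e-04, -7.78306574e-04,
        -8.84337834e-04],
       [ 6.63903374e-04, -3.06154334e-01,  9.51981661e-01,
        -1.43209291e-01],
       [ 0.00000000e+00,  0.00000000e+00,  0.00000000e+00,
         1.00000000e+00]])}
```

View pics/top0.png

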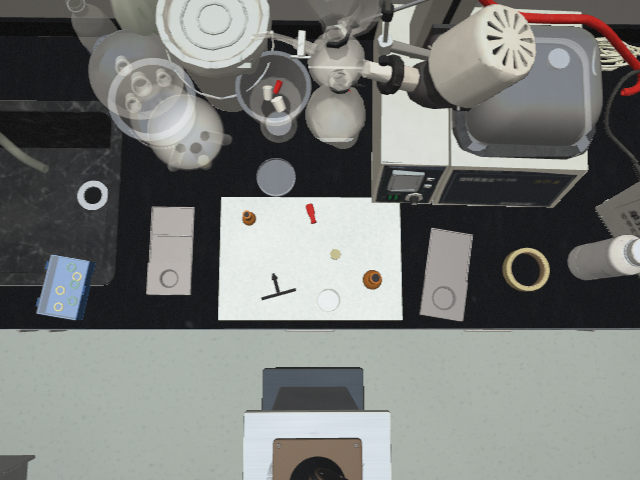

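View pics/scene0.png

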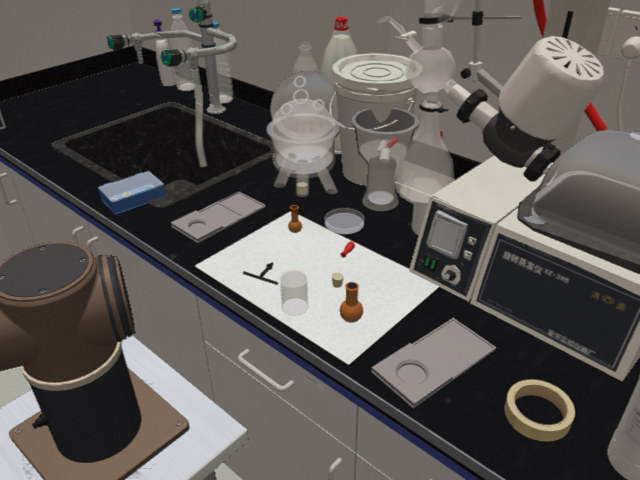

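The top view shows the narrow tray at left (170,252), the wide tray at right (446,278), and the dimples at their near ends. The large flask is at (372,279), small flask (249,217), key (277,289), cork (335,254), teat (312,212), beaker (328,300) and dish (276,177). Next I measure these from both cameras.

```bash
cat > h.py <<'E'
from plant import ctrl
import numpy as np, cv2
from scipy.spatial.transform import Rotation as R
def cloud(cam):
    """picture, world point per pixel"""
    if cam=='wrist': s=ctrl.get_state()
    p,d=ctrl.read_camera(cam); m=ctrl.camera_model(cam); K=m['intrinsics']
    v,u=np.mgrid[:480,:640]; x=(u-K[0,2])/K[0,0]; y=(v-K[1,2])/K[1,1]
    if cam=='wrist':
        r=np.hypot(x,y)+1e-9; k=np.tan(np.minimum(r,1.5))/r; x,y=x*k,y*k
        E=np.eye(4); E[:3,:3]=R.from_quat(s['tcp_rot']).as_matrix(); E[:3,3]=s['eef_pos']
        T=E@m['hand_eye']
    else: T=np.linalg.inv(m['extrinsics'])
    P=np.stack([x*d,y*d,d],-1)@T[:3,:3].T+T[:3,3]
    P[d==0]=np.nan
    return p,P
def biggest(mask):
    n,l,st,c=cv2.connectedComponentsWithStats(mask.astype(np.uint8))
    if n<2: return mask&False
    return l==1+np.argmax(st[1:,4])
def masks(p,P):
    h=cv2.cvtColor(p,cv2.COLOR_RGB2HSV).astype(int); H,S,V=h[...,0],h[...,1],h[...,2]
    X,Y,Z=P[...,0],P[...,1],P[...,2]
    on=(X>.35)&(X<.68)&(abs(Y)<.21)
    am=on&(S>110)&(H>4)&(H<22)
    return dict(large=biggest(am&(Y<-.03)),small=biggest(am&(Y>.03)),
      teat=biggest(on&(S>130)&((H<4)|(H>172))),
      key=biggest(on&(V<80)&(Z<.05)&(Y<.19)&(abs(Y)>-1)&(S<110)),
      cork=biggest(on&(H>15)&(H<38)&(S>35)&(S<150)&(V>90)))
E
python3 - <<'E'
from h import *
np.set_printoptions(precision=4,suppress=True)
for c in ['top','scene']:
    p,P=cloud(c); print(c)
    for k,m in masks(p,P).items():
        q=P[m]; q=q[~np.isnan(q[:,0])]
        if len(q)<5: print(k,'none'); continue
        t=q[q[:,2]>np.percentile(q[:,2],97)-.008]
        print(k,m.sum(),'mean',q.mean(0),'top',t.mean(0),'zmax',np.percentile(q[:,2],[2,98]),'rect',cv2.minAreaRect(q[:,:2].astype(np.float32)*1000))
    for k,uv in dict(wide=(446,278),narrow=(170,252)).items() if c=='top' else []:
        h=cv2.cvtColor(p,cv2.COLOR_RGB2HSV); Z=P[...,2]
        m=(h[...,2]>100)&(Z<.03)&(Z>-.02); m[:, 215:405]=0; 
        n,l=cv2.connectedComponents(m.astype(np.uint8)); q=P[l==l[uv[1],uv[0]]]
        print(k,len(q),cv2.minAreaRect(q[:,:2].astype(np.float32)*1000),np.percentile(q[:,2],[5,50,95]))
    if c=='top': print('board z',P[230,350],'beaker',P[300,328],'dish',P[177,276],'table',P[310,415])
E
```

```text
top
large 222 mean [ 0.4366 -0.1168  0.048 ] top [ 0.4393 -0.1197  0.0789] zmax [0.0271 0.0819] rect ((438.0560302734375, -120.11685180664062), (40.15043640136719, 37.29779052734375), 30.35978126525879)
small 118 mean [0.5732 0.1509 0.0383] top [0.5756 0.1533 0.065 ] zmax [0.0186 0.0682] rect ((574.5758666992188, 151.01837158203125), (21.76068687438965, 27.448877334594727), 41.17305374145508)
teat 101 mean [0.5908 0.0136 0.0184] top [0.5915 0.0137 0.0186] zmax [0.0126 0.0227] rect ((588.7948608398438, 13.453887939453125), (42.29568099975586, 14.301273345947266), 13.27138614654541)
key 1619 mean [ 0.655  -0.0323 -0.0001] top [ 0.6551 -0.0321  0.0002] zmax [-0.0049  0.0045] rect ((655.6951904296875, -19.162338256835938), (210.81979370117188, 48.570072174072266), 89.98637390136719)
cork 82 mean [ 0.4959 -0.0399  0.0238] top [ 0.4957 -0.0392  0.0249] zmax [0.0062 0.0295] rect ((496.3021545410156, -39.87845993041992), (20.922569274902344, 21.458330154418945), 0.6395436525344849)
wide 3758 ((452.86236572265625, -293.8116455078125), (102.15778350830078, 199.2565155029297), 80.55342102050781
[... 578 characters left out ...]
rect ((571.065185546875, 150.01812744140625), (27.95581817626953, 24.431371688842773), 43.70146560668945)
teat 92 mean [0.5848 0.0095 0.0169] top [0.5861 0.0097 0.0176] zmax [0.0104 0.0213] rect ((584.7977294921875, 9.682738304138184), (43.743621826171875, 13.778788566589355), 13.94513988494873)
key 1087 mean [ 0.4751 -0.2006 -0.0005] top [ 0.4751 -0.2006 -0.0005] zmax [-0.0031  0.0023] rect ((486.3199157714844, -199.83087158203125), (272.5513000488281, 20.31535530090332), 0.0020204330794513226)
cork 129 mean [ 0.4892 -0.0439  0.0198] top [ 0.4906 -0.0431  0.0238] zmax [0.0052 0.0266] rect ((491.8725891113281, -41.516929626464844), (24.141986846923828, 19.367761611938477), 40.60407257080078)
```

>>> carry_out(deltas=[-0.035, -0.03, 0, 0, 0, -0.079, -0.07, -0.06, 0, 0, 0, -0.158, -0.105, -0.09, 0, 0, 0, -0.236, -0.14, -0.118, 0, 0, 0, -0.315, -0.14, -0.118, 0, 0, 0, -0.315], grip=60, grip_force=25)

```text
time: 1.72
eef_pos: [0.307, 0.4844, 0.2316]
tcp_rot: [0.002, 1.0, -0.0, 0.0]
contact_force: [0.2, 0.2, 0.4]
opening: 0.597
finger_force: 0.0
```

>>> carry_out(deltas=[-0.024, -0.038, 0, 0, 0, 0, -0.048, -0.077, 0, 0, 0, 0, -0.072, -0.115, 0, 0, 0, 0, -0.095, -0.155, 0, 0, 0, 0, -0.095, -0.155, 0, 0, 0, 0])

```text
time: 2.35
eef_pos: [0.4017, 0.3302, 0.2316]
tcp_rot: [0.002, 1.0, 0.0, 0.0]
contact_force: [-0.2, 0.3, 0.2]
opening: 0.6
finger_force: 0.0
```

```bash
cat >> h.py <<'E'
def tray(P,cx,cy,rad,guess_dimple,rd):
    """tray rectangle + dimple centre from wrist height map (mm resolution grid not needed)"""
    q=P.reshape(-1,3); q=q[~np.isnan(q[:,0])]
    q=q[(abs(q[:,0]-cx)<rad)&(abs(q[:,1]-cy)<.075)]
    return q
E
python3 - <<'E'
from h import *
np.set_printoptions(precision=4,suppress=True)
p,P=cloud('wrist'); cv2.imwrite('pics/w1.png',p[:,:,::-1]); np.save('w1.npy',P)
for q in ['narrow_dimple_tray','small_flask','teat','chuck_key']:
    print(q,[(r['uv'],round(r['score'],2),P[int(r['uv'][1]),int(r['uv'][0])]) for r in ctrl.find_in('wrist',q)[:2]])
Z=P[...,2]; h=np.nan_to_num((Z+.005)/.03).clip(0,1)*255
cv2.imwrite('pics/w1z.png',h.astype(np.uint8))
E
```

```text
narrow_dimple_tray [([319.0, 278.6], 0.65, array([0.4897, 0.3245, 0.005 ]))]
small_flask [([180.4, 338.6], 0.86, array([0.5613, 0.1594, 0.0248]))]
teat [([93.6, 341.2], 0.56, array([0.5851, 0.0185, 0.0172]))]
chuck_key [([115.7, 213.7], 0.72, array([0.4133, 0.0899, 0.0035]))]
```

View pics/w1.png

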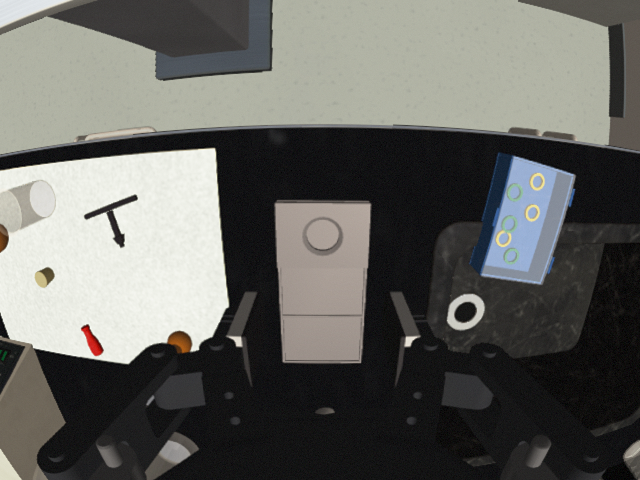

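View pics/w1z.png

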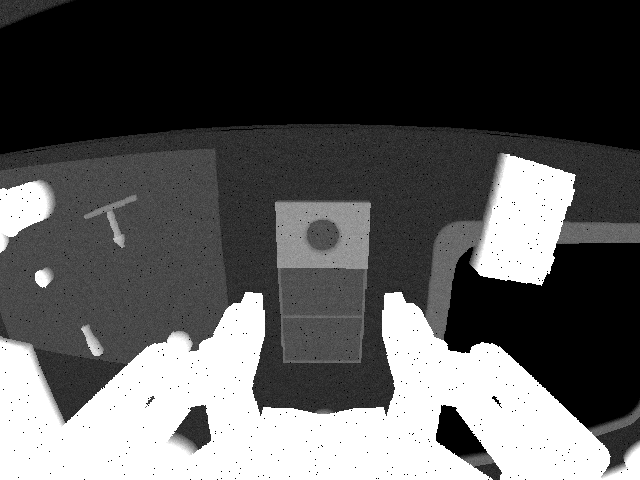

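The wrist view shows the narrow tray's dimple at (322,235), the key at (112,217), the cork at (45,277), the teat at (92,340) and the small flask at (180,342), partly behind a finger. The depth map is clean.

```bash
cat > h2.py <<'E'
from h import *
np.set_printoptions(precision=4,suppress=True)
def cam_c():
    s=ctrl.get_state(); return R.from_quat(s['tcp_rot']).apply(ctrl.camera_model('wrist')['hand_eye'][:3,3])+s['eef_pos']
def proj(P,C,z):
    t=(z-C[2])/(P[...,2]-C[2]); return C+(P-C)*t[...,None]
def tray(P,C,g,w):
    """g: rough centre, w: 'w'/'n'. returns centre, yaw, dimple by two ways"""
    Q=P.reshape(-1,3); Q=Q[~np.isnan(Q[:,0])]
    q=Q[(abs(Q[:,0]-g[0])<.13)&(abs(Q[:,1]-g[1])<.075)&(Q[:,2]<.03)]
    b=q[(q[:,2]>.0095)&(q[:,2]<.016)]
    r=cv2.minAreaRect(b[:,:2].astype(np.float32)*1000); box=cv2.boxPoints(r)/1000
    blk=box.mean(0); d=np.array([1,0.]); 
    E=[(box[(i+1)%4]-box[i]) for i in range(4)]; e=max(E,key=lambda e:abs(e[0])); e=e/np.linalg.norm(e)*np.sign(e[0])
    hole=q[np.linalg.norm(q[:,:2]-blk,axis=1)<.032]; hole=proj(hole[hole[:,2]<.0095],C,np.median(b[:,2]))
    c,rad=cv2.minEnclosingCircle(hole[:,:2].astype(np.float32)*1000)
    med=hole[:,:2].mean(0)
    fl=q[(abs(q[:,1]-g[1])<.04)&(q[:,0]>blk[0]+.06)&(q[:,0]<blk[0]+.13)]
    print('block size',r[1],'centre',blk,'yaw deg',np.degrees(np.arctan2(e[1],e[0])),'z',np.median(b[:,2]),'floor z',np.median(fl[:,2]))
    print('hole centroid',med,'circle',np.array(c)/1000,'r',rad,'n',len(hole))
    return blk,e
def key(P,g,zt=.0065):
    Q=P.reshape(-1,3); Q=Q[~np.isnan(Q[:,0])]
    return Q[(np.linalg.norm(Q[:,:2]-g,axis=1)<.07)&(Q[:,2]>zt)&(Q[:,2]<.03)]
E
python3 - <<'E'
from h2 import *
P=np.load('w1.npy'); C=cam_c(); print(C)
blk,e=tray(P,C,(.507,.329),'n')
n=np.array([-e[1],e[0]])
dim=blk
print('bay1',blk+.065*e,'bay2',blk+.130*e)
q=key(P,(.425,.085)); print('key',len(q),q.mean(0),cv2.minAreaRect(q[:,:2].astype(np.float32)*1000),np.percentile(q[:,2],99))
hd=q[q[:,2]>.0145]; print('head',hd.mean(0))
print('board',np.nanmedian(P[180:200,150:200,2]))
E
```

```text
[0.3212 0.3314 0.3746]
block size (96.03539276123047, 131.0612030029297) centre [0.4693 0.3281] yaw deg -0.67046833 z 0.012466235864309227 floor z 0.004507694256282446
hole centroid [0.4694 0.328 ] circle [0.4664 0.328 ] r 31.81625747680664 n 1322
bay1 [0.5343 0.3273] bay2 [0.5993 0.3266]
key 629 [0.4163 0.0911 0.0117] ((407.26812744140625, 93.30455780029297), (65.21485137939453, 70.44361877441406), 51.31019592285156) 0.01761271262598103
head [0.4324 0.0934 0.0157]
board 0.0036355722929656276
```

```bash
cat >> h2.py <<'E'
def tray(P,C,g):
    X,Y,Z=np.moveaxis(P,-1,0); Zs=cv2.medianBlur(np.nan_to_num(Z).astype(np.float32),3)
    near=(abs(X-g[0])<.13)&(abs(Y-g[1])<.08)
    blkm=biggest(cv2.morphologyEx((near&(Zs>.0095)&(Zs<.016)).astype(np.uint8),cv2.MORPH_OPEN,np.ones((3,3)))>0)
    b=P[blkm]; b=b[~np.isnan(b[:,0])]; zt=np.median(b[:,2]); b=proj(b,C,zt)
    r=cv2.minAreaRect(b[:,:2].astype(np.float32)*1000); box=cv2.boxPoints(r)/1000; blk=box.mean(0)
    e=max([box[(i+1)%4]-box[i] for i in range(4)],key=lambda e:abs(e[0])); e=e/np.linalg.norm(e)*np.sign(e[0])
    hm=biggest(near&(np.hypot(X-blk[0],Y-blk[1])<.033)&(Zs<.0095)); h=P[hm]; h=proj(h[~np.isnan(h[:,0])],C,zt)
    k=np.zeros(hm.shape,bool)
    c,rad=cv2.minEnclosingCircle(h[:,:2].astype(np.float32)*1000)
    print('block',np.array(r[1]).round(1),blk,'yaw',np.degrees(np.arctan2(e[1],e[0])).round(2),'z',zt,'hole mean',h[:,:2].mean(0),'circ',np.array(c)/1000,'r',rad,len(h))
    return blk,e,h[:,:2].mean(0)
def key(P,g):
    X,Y,Z=np.moveaxis(P,-1,0); Zs=cv2.medianBlur(np.nan_to_num(Z).astype(np.float32),3)
    m=biggest((np.hypot(X-g[0],Y-g[1])<.08)&(Zs>.0062)&(Zs<.03)); q=P[m]; q=q[~np.isnan(q[:,0])]
    r=cv2.minAreaRect(q[:,:2].astype(np.float32)*1000); hd=q[q[:,2]>.0145][:,:2].mean(0); c=np.array(r[0])/1000
    box=cv2.boxPoints(r)/1000; E=[(box[(i+1)%4]-box[i]) for i in range(4)]
    e=max([x/np.linalg.norm(x) for x in E],key=lambda x:x@(hd-c))
    print('key c',c,'size',r[1],'head',hd,'x axis deg',np.degrees(np.arctan2(e[1],e[0])),'ztop',np.percentile(q[:,2],98)); return c,e
E
python3 - <<'E'
from h2 import *
P=np.load('w1.npy'); C=cam_c()
blk,e,h=tray(P,C,(.507,.329)); print('bay1',h+.065*e,'bay2',h+.130*e); key(P,(.425,.085))
E
```

```text
block [95.8 71.2] [0.4391 0.3284] yaw -0.54 z 0.012466394260054303 hole mean [0.4384 0.3286] circ [0.4387 0.3284] r 18.194149017333984 881
bay1 [0.5034 0.328 ] bay2 [0.5684 0.3274]
key c [0.4096 0.0833] size (63.44748306274414, 63.98540496826172) head [0.4324 0.0934] x axis deg 65.97641 ztop 0.016896495656413876
```

>>> carry_out(deltas=[-0.022, -0.045, 0.015, 0, 0, 0, -0.044, -0.09, 0.03, 0, 0, 0, -0.066, -0.135, 0.045, 0, 0, 0, -0.088, -0.178, 0.06, 0, 0, 0, -0.088, -0.178, 0.06, 0, 0, 0])

```text
time: 3.22
eef_pos: [0.4888, 0.152, 0.17]
tcp_rot: [0.001, 1.0, -0.0, -0.001]
contact_force: [-0.7, 1.3, -0.0]
opening: 0.598
finger_force: 0.0
```

```bash
cat >> h2.py <<'E'
def flask(P,p,g,zlo):
    """neck axis from points above zlo: fit circle to the near-side lip/neck points"""
    X,Y,Z=np.moveaxis(P,-1,0)
    m=biggest((np.hypot(X-g[0],Y-g[1])<.03)&(Z>zlo)&(Z<.1)); q=P[m]
    top=q[q[:,2]>np.percentile(q[:,2],98)-.004]
    c,r=cv2.minEnclosingCircle(top[:,:2].astype(np.float32)*1000)
    print('flask n',len(q),'ztop',np.percentile(q[:,2],98),'lip circ',np.array(c)/1000,'r',r,'mean',q.mean(0)); return q
def blob(p,P,name):
    m=masks(p,P)[name]; q=P[m]; q=q[~np.isnan(q[:,0])]
    print(name,len(q),'mean',q.mean(0),'z',np.percentile(q[:,2],[3,97]),'rect',cv2.minAreaRect(q[q[:,2]>np.percentile(q[:,2],97)-.012][:,:2].astype(np.float32)*1000)); return q
E
python3 - <<'E'
from h2 import *
s=ctrl.get_state(); print(s['eef_pos'])
p,P=cloud('wrist'); cv2.imwrite('pics/w2.png',p[:,:,::-1]); np.save('w2.npy',P)
flask(P,p,(.574,.152),.045)
for k in ['teat','cork']: blob(p,P,k)
E
```

```text
[0.4888 0.152  0.17  ]
flask n 569 ztop 0.06706677621370179 lip circ [0.5746 0.1529] r 9.710874557495117 mean [0.5717 0.153  0.0616]
teat 589 mean [0.5857 0.0153 0.018 ] z [0.0124 0.0217] rect ((585.4562377929688, 14.101490020751953), (43.77960968017578, 15.245626449584961), 14.192727088928223)
cork 3964 mean [ 0.6519 -0.1284  0.0796] z [0.013  0.1584] rect ((660.7144165039062, -137.84335327148438), (41.23059844970703, 21.368295669555664), 58.54676818847656)
```

View pics/w2.png

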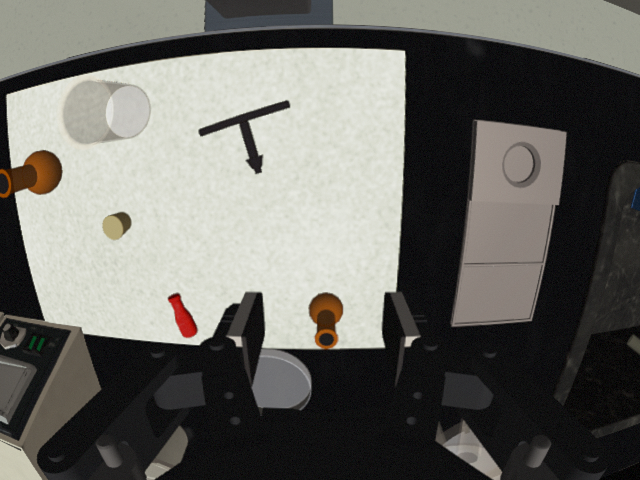

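Wrist view: the small flask is at (325,320) between the fingers, clear of the dish. Its lip centre is (0.574,0.153), 67 mm up, which fits 3+62.

>>> carry_out(deltas=[-0.045, 0.001, 0, 0, 0, 0, -0.085, 0.001, 0, 0, 0, 0, -0.085, 0.001, 0.05, 0, 0, 0, -0.085, 0.001, 0.1, 0, 0, 0, -0.085, 0.001, 0.138, 0, 0, 0])

```text
time: 3.9
eef_pos: [0.5724, 0.1567, 0.0316]
tcp_rot: [-0.001, 1.0, 0.0, -0.001]
contact_force: [-1.0, -0.7, -0.2]
opening: 0.6
finger_force: 0.0
```

>>> carry_out(deltas=[0, 0, 0, 0, 0, 0, 0, 0, 0, 0, 0, 0, 0, 0, 0, 0, 0, 0, 0, 0, 0, 0, 0, 0, 0, 0, 0, 0, 0, 0], grip=0, grip_force=30)

```text
time: 4.53
eef_pos: [0.5746, 0.1545, 0.0349]
tcp_rot: [0.0, 1.0, 0.0, 0.001]
contact_force: [-0.6, 0.1, 4.1]
opening: 0.176
finger_force: 30.9
```

>>> carry_out(deltas=[0, 0, -0.03, 0, 0, 0, 0, 0, -0.07, 0, 0, 0, 0.03, 0.04, -0.09, 0, 0, 0, 0.06, 0.08, -0.09, 0, 0, 0, 0.09, 0.115, -0.09, 0, 0, 0])

```text
time: 5.15
eef_pos: [0.4829, 0.2703, 0.1241]
tcp_rot: [0.0, 1.0, 0.0, 0.001]
contact_force: [-0.2, -0.1, -0.8]
opening: 0.178
finger_force: 30.6
```

>>> carry_out(deltas=[0.02, 0.03, 0, 0, 0, 0, 0.038, 0.051, 0, 0, 0, 0, 0.046, 0.059, 0, 0, 0, 0, 0.046, 0.059, 0, 0, 0, 0, 0.046, 0.059, 0, 0, 0, 0])

```text
time: 5.78
eef_pos: [0.4383, 0.3277, 0.1234]
tcp_rot: [0.0, 1.0, -0.0, 0.0]
contact_force: [0.0, -0.1, -0.4]
opening: 0.173
finger_force: 30.6
```

```bash
python3 - <<'E'
from h2 import *
s=ctrl.get_state(); print(s['eef_pos'],R.from_quat(s['tcp_rot']).as_rotvec())
p,P=cloud('wrist'); cv2.imwrite('pics/w3.png',p[:,:,::-1]); np.save('w3.npy',P); C=cam_c()
tray(P,C,(.5024,.3283))
h=cv2.cvtColor(p,cv2.COLOR_RGB2HSV); m=biggest((h[...,1]>110)&(h[...,0]>4)&(h[...,0]<22)&(np.hypot(P[...,0]-.44,P[...,1]-.33)<.05))
q=P[m]; 
for a in np.arange(np.percentile(q[:,2],2),np.percentile(q[:,2],98),.005):
    t=q[abs(q[:,2]-a)<.0025]; 
    if len(t)>3: print(a.round(4),len(t),t.mean(0),t.min(0)[:2],t.max(0)[:2])
E
```

```text
[0.4383 0.3277 0.1234] [ 0.0011  3.1412 -0.0003]
block [96.5 71. ] [0.4395 0.3283] yaw -0.45 z 0.012488671344346391 hole mean [0.4384 0.3283] circ [0.4387 0.3283] r 17.933509826660156 1792
0.1057 227 [0.4252 0.3267 0.1063] [0.4222 0.3116] [0.4338 0.3413]
0.1107 552 [0.4269 0.3264 0.1109] [0.4223 0.3117] [0.4356 0.3412]
0.1157 675 [0.4286 0.3266 0.1158] [0.424  0.3143] [0.4348 0.3395]
0.1207 303 [0.4316 0.3268 0.1199] [0.4277 0.3191] [0.4367 0.3343]
0.1257 205 [0.4318 0.3269 0.1258] [0.4269 0.3179] [0.436  0.3359]
0.1307 229 [0.4319 0.3265 0.1308] [0.4265 0.319 ] [0.4368 0.3341]
0.1357 222 [0.4322 0.327  0.1357] [0.43   0.3193] [0.4365 0.3342]
0.1407 259 [0.4324 0.3268 0.1407] [0.4301 0.3192] [0.4364 0.3342]
0.1457 249 [0.4323 0.3265 0.1458] [0.4303 0.3193] [0.4371 0.334 ]
0.1507 165 [0.4335 0.3269 0.151 ] [0.4293 0.3191] [0.4482 0.3343]
```

View pics/w3.png

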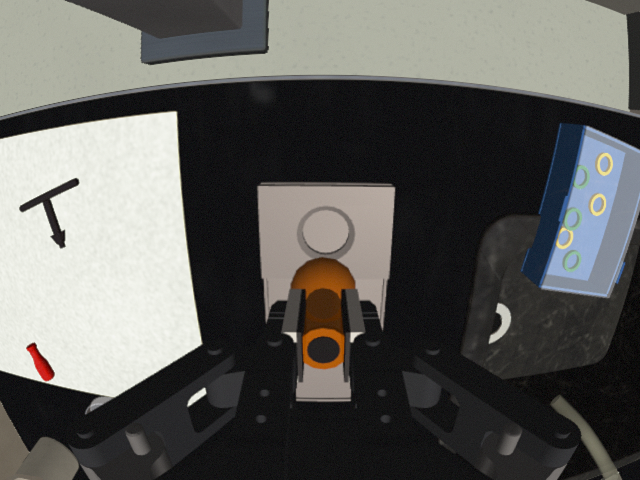

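The flask hangs at (323,310), its axis at (0.438,0.3267). The dimple at (325,232) is at (0.4384,0.3283), so I shift +1.5 mm in y and lower.

>>> carry_out(deltas=[0, 0.0015, 0.03, 0, 0, 0, 0, 0.0015, 0.055, 0, 0, 0, 0, 0.0015, 0.072, 0, 0, 0, 0, 0.0015, 0.08, 0, 0, 0, 0, 0.0015, 0.082, 0, 0, 0])

```text
time: 6.45
eef_pos: [0.4379, 0.3297, 0.0412]
tcp_rot: [0.0, 1.0, -0.0, -0.0]
contact_force: [0.3, 0.0, 0.1]
opening: 0.176
finger_force: 30.6
```

>>> carry_out(deltas=[0, 0, 0.001, 0, 0, 0, 0, 0, 0.002, 0, 0, 0, 0, 0, 0.003, 0, 0, 0, 0, 0, 0.003, 0, 0, 0])

```text
time: 6.95
eef_pos: [0.4376, 0.3299, 0.0385]
tcp_rot: [-0.0, 1.0, 0.0, 0.0]
contact_force: [-0.2, -0.3, -0.9]
opening: 0.174
finger_force: 30.6
```

>>> carry_out(deltas=[0, 0, 0.001, 0, 0, 0, 0, 0, 0.002, 0, 0, 0, 0, 0, 0.0025, 0, 0, 0, 0, 0, 0.0025, 0, 0, 0])

```text
time: 7.45
eef_pos: [0.4376, 0.3298, 0.0359]
tcp_rot: [-0.0, 1.0, -0.0, -0.0]
contact_force: [-0.7, 0.7, 0.7]
opening: 0.177
finger_force: 30.8
```

```bash
python3 - <<'E'
from h2 import *
s=ctrl.get_state(); print(s['eef_pos'],s['contact_force'])
p,P=cloud('wrist')
q=flask(P,p,(.438,.328),.05); 
for a in np.arange(.012,.07,.005):
    t=P[(abs(P[...,2]-a)<.0025)&(np.hypot(P[...,0]-.438,P[...,1]-.329)<.02)]
    if len(t)>3: print(a.round(4),len(t),t.mean(0),t.min(0)[:2],t.max(0)[:2])
E
```

```text
[0.4376 0.3298 0.0359] [-0.7481  0.6839  0.6706]
flask n 10190 ztop 0.09466274871353758 lip circ [0.438 0.328] r 29.99159049987793 mean [0.4308 0.3278 0.0759]
0.012 704 [0.428  0.3314 0.0113] [0.418  0.3092] [0.446  0.3489]
0.017 183 [0.4246 0.3284 0.0176] [0.4214 0.3131] [0.4342 0.344 ]
0.022 485 [0.4261 0.3289 0.0222] [0.4212 0.3132] [0.4348 0.344 ]
0.027 674 [0.4272 0.3286 0.0271] [0.4228 0.3146] [0.4335 0.3422]
0.032 444 [0.4301 0.3288 0.0313] [0.4252 0.3186] [0.4361 0.3377]
0.037 173 [0.4313 0.3287 0.0371] [0.4269 0.32  ] [0.4356 0.3372]
0.042 404 [0.4295 0.3291 0.0422] [0.4255 0.3106] [0.4351 0.3473]
0.047 528 [0.4291 0.329  0.0471] [0.4253 0.3103] [0.4359 0.3476]
0.052 598 [0.4295 0.3289 0.052 ] [0.4254 0.3105] [0.4359 0.3475]
0.057 604 [0.4294 0.329  0.057 ] [0.4255 0.3105] [0.4362 0.3476]
0.062 577 [0.4288 0.3291 0.0617] [0.4253 0.3104] [0.4461 0.3475]
0.067 1976 [0.4354 0.3289 0.0668] [0.4256 0.3105] [0.4481 0.3475]
```

>>> carry_out(deltas=[0, 0, 0.0005, 0, 0, 0, 0, 0, 0.001, 0, 0, 0, 0, 0, 0.001, 0, 0, 0, 0, 0, 0.001, 0, 0, 0])

```text
time: 8.0
eef_pos: [0.4378, 0.3299, 0.0358]
tcp_rot: [-0.0, 1.0, -0.0, -0.0]
contact_force: [-2.8, -1.5, 6.4]
opening: 0.175
finger_force: 31.4
```

>>> carry_out(deltas=[0, 0, 0, 0, 0, 0, 0, 0, 0, 0, 0, 0, 0, 0, 0, 0, 0, 0, 0, 0, 0, 0, 0, 0], grip=50)

```text
time: 8.5
eef_pos: [0.4375, 0.3298, 0.0346]
tcp_rot: [-0.0, 1.0, -0.0, -0.0]
contact_force: [-0.2, -0.2, -0.2]
opening: 0.502
finger_force: 0.0
```

>>> carry_out(deltas=[0, 0, -0.03, 0, 0, 0, 0, 0, -0.07, 0, 0, 0, 0, 0, -0.12, 0, 0, 0, -0.03, -0.05, -0.12, 0, 0, 0, -0.06, -0.1, -0.12, 0, 0, 0])

```text
time: 9.12
eef_pos: [0.4985, 0.2294, 0.1561]
tcp_rot: [-0.001, 1.0, 0.0, 0.001]
contact_force: [-0.5, 0.2, -0.3]
opening: 0.498
finger_force: 0.0
```

>>> carry_out(deltas=[-0.018, -0.043, 0, 0, 0, -0.05, -0.036, -0.086, 0, 0, 0, -0.1, -0.054, -0.129, 0, 0, 0, -0.15, -0.072, -0.172, 0, 0, 0, -0.2, -0.087, -0.215, 0, 0, 0, -0.248])

```text
time: 9.75
eef_pos: [0.5851, 0.0133, 0.1548]
tcp_rot: [-0.124, 0.992, 0.0, 0.0]
contact_force: [0.3, 0.8, -0.3]
opening: 0.503
finger_force: 0.0
```

>>> carry_out(deltas=[0, 0, 0.04, 0, 0, 0, 0, 0, 0.08, 0, 0, 0, 0, 0, 0.08, 0, 0, 0])

```text
time: 10.12
eef_pos: [0.5814, 0.0151, 0.0709]
tcp_rot: [-0.124, 0.992, 0.001, -0.004]
contact_force: [-0.5, 1.4, -0.3]
opening: 0.496
finger_force: 0.0
```

```bash
python3 - <<'E'
from h2 import *
s=ctrl.get_state(); print(s['eef_pos'],R.from_quat(s['tcp_rot']).as_rotvec())
p,P=cloud('wrist'); cv2.imwrite('pics/w4.png',p[:,:,::-1])
q=blob(p,P,'teat'); T=(q-s['eef_pos'])@R.from_quat(s['tcp_rot']).as_matrix(); print('in tool',T.min(0),T.max(0),(T.min(0)+T.max(0))/2)
E
```

```text
[0.5814 0.0151 0.0709] [ 0.3872 -3.1091 -0.0037]
teat 1786 mean [0.5863 0.0125 0.0186] z [0.0142 0.0218] rect ((586.6847534179688, 12.505287170410156), (44.96395492553711, 16.718421936035156), 14.646307945251465)
in tool [-0.0274 -0.0122  0.0479] [0.0176 0.0045 0.0626] [-0.0049 -0.0039  0.0552]
```

View pics/w4.png

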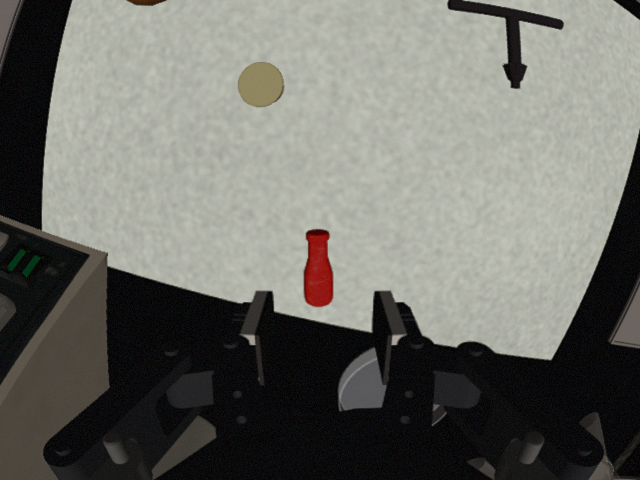

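The teat is at (318,270), centred between the pads.

>>> carry_out(deltas=[-0.001, -0.0015, 0.03, 0, 0, 0, -0.001, -0.0015, 0.055, 0, 0, 0, -0.001, -0.0015, 0.065, 0, 0, 0, -0.001, -0.0015, 0.068, 0, 0, 0])

```text
time: 10.68
eef_pos: [0.5869, 0.0137, 0.008]
tcp_rot: [-0.124, 0.992, -0.0, 0.001]
contact_force: [-0.4, -0.2, 0.7]
opening: 0.502
finger_force: 0.0
```

>>> carry_out(deltas=[0, 0, 0, 0, 0, 0, 0, 0, 0, 0, 0, 0, 0, 0, 0, 0, 0, 0, 0, 0, 0, 0, 0, 0], grip=0, grip_force=30)

```text
time: 11.18
eef_pos: [0.5872, 0.0135, 0.0084]
tcp_rot: [-0.124, 0.992, -0.0, 0.001]
contact_force: [-0.2, 0.0, 5.6]
opening: 0.197
finger_force: 30.7
```

>>> carry_out(deltas=[0, 0, -0.03, 0, 0, 0, 0, 0, -0.08, 0, 0, 0, -0.011, 0.06, -0.09, 0, 0, 0, -0.022, 0.118, -0.09, 0, 0, 0, -0.034, 0.177, -0.09, 0, 0, 0])

```text
time: 11.8
eef_pos: [0.5751, 0.1949, 0.097]
tcp_rot: [-0.123, 0.992, -0.0, 0.0]
contact_force: [0.5, -0.1, -0.9]
opening: 0.201
finger_force: 29.9
```

>>> carry_out(deltas=[-0.009, 0.045, 0, 0, 0, 0.086, -0.017, 0.09, 0, 0, 0, 0.172, -0.025, 0.132, 0, 0, 0, 0.257, -0.025, 0.132, 0.02, 0, 0, 0.257, -0.025, 0.132, 0.04, 0, 0, 0.257])

```text
time: 12.42
eef_pos: [0.5666, 0.3271, 0.055]
tcp_rot: [0.004, 1.0, -0.0, -0.001]
contact_force: [-0.4, -0.7, -0.1]
opening: 0.202
finger_force: 29.9
```

```bash
python3 - <<'E'
from h2 import *
s=ctrl.get_state(); print(s['eef_pos'],R.from_quat(s['tcp_rot']).as_rotvec())
p,P=cloud('wrist'); cv2.imwrite('pics/w5.png',p[:,:,::-1])
h=cv2.cvtColor(p,cv2.COLOR_RGB2HSV); m=biggest((h[...,1]>130)&((h[...,0]<4)|(h[...,0]>172))&(np.hypot(P[...,0]-.568,P[...,1]-.328)<.05)); q=P[m]
print(np.percentile(q,[2,98],axis=0),q.mean(0)); flask(P,p,(.438,.328),.045)
E
```

```text
[0.5666 0.3271 0.055 ] [-0.0124 -3.1403  0.0015]
[[0.5442 0.3181 0.058 ]
 [0.5858 0.3342 0.0684]] [0.5645 0.3262 0.0649]
flask n 673 ztop 0.067890765324983 lip circ [0.4433 0.3288] r 7.559320449829102 mean [0.4446 0.3287 0.0595]
```

View pics/w5.png

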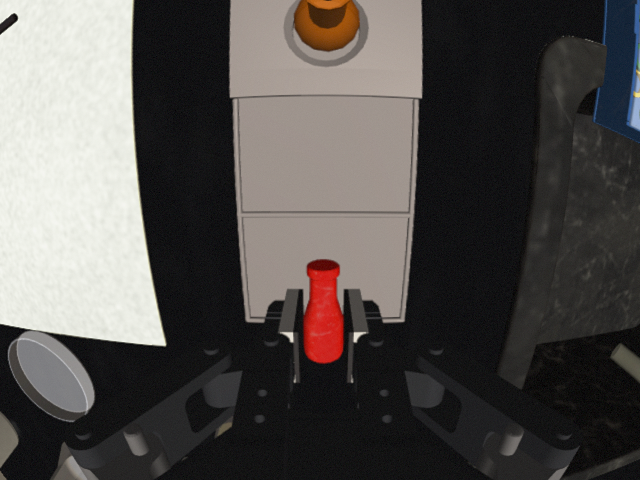

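The flask sits in its dimple at (327,25), and the teat at (323,312) hangs over the end bay.

>>> carry_out(deltas=[-0.002, 0, 0.02, 0, 0, 0, -0.002, 0, 0.035, 0, 0, 0, -0.002, 0, 0.042, 0, 0, 0, -0.002, 0, 0.045, 0, 0, 0, -0.002, 0, 0.045, 0, 0, 0])

```text
time: 13.1
eef_pos: [0.5695, 0.3277, 0.0121]
tcp_rot: [0.004, 1.0, 0.0, 0.0]
contact_force: [0.2, 0.9, 0.0]
opening: 0.198
finger_force: 29.9
```

>>> carry_out(deltas=[0, 0, 0, 0, 0, 0, 0, 0, 0, 0, 0, 0, 0, 0, 0, 0, 0, 0], grip=45)

```text
time: 13.48
eef_pos: [0.5695, 0.3277, 0.0122]
tcp_rot: [0.004, 1.0, 0.0, 0.0]
contact_force: [0.3, -0.8, 0.2]
opening: 0.447
finger_force: 0.0
```

>>> carry_out(deltas=[0, 0, -0.05, 0, 0, 0, 0, 0, -0.1, 0, 0, 0, 0.02, -0.055, -0.1, 0, 0, 0, 0.035, -0.11, -0.1, 0, 0, 0, 0.05, -0.17, -0.1, 0, 0, 0])

```text
time: 14.1
eef_pos: [0.5173, 0.1569, 0.1123]
tcp_rot: [0.004, 1.0, -0.0, 0.001]
contact_force: [0.5, -0.6, -0.9]
opening: 0.447
finger_force: 0.0
```

>>> carry_out(deltas=[0.014, -0.05, 0, 0, 0, 0, 0.028, -0.1, 0, 0, 0, 0, 0.042, -0.15, 0, 0, 0, 0, 0.057, -0.197, 0, 0, 0, 0, 0.057, -0.197, 0, 0, 0, 0])

```text
time: 14.72
eef_pos: [0.4585, -0.0408, 0.1122]
tcp_rot: [0.007, 1.0, -0.0, 0.0]
contact_force: [-0.7, 0.1, 0.3]
opening: 0.452
finger_force: 0.0
```

```bash
python3 - <<'E'
from h2 import *
s=ctrl.get_state(); print(s['eef_pos'])
p,P=cloud('wrist'); cv2.imwrite('pics/w6.png',p[:,:,::-1]); np.save('w6.npy',P)
X,Y,Z=np.moveaxis(P,-1,0); m=biggest((np.hypot(X-.493,Y+.04)<.03)&(Z>.010)&(Z<.05)); q=P[m]
t=q[q[:,2]>.0225]; print(np.percentile(q[:,2],[2,98]),t.mean(0),cv2.minEnclosingCircle(t[:,:2].astype(np.float32)*1000))
flask(P,p,(.437,-.122),.055); print([(r['uv'],r['score']) for r in ctrl.find_in('wrist','beaker')])
E
```

```text
[ 0.4585 -0.0408  0.1122]
[0.0118 0.0267] [ 0.4925 -0.0409  0.0254] ((493.23675537109375, -41.131134033203125), 12.244110107421875)
flask n 2012 ztop 0.08120944490029894 lip circ [ 0.437  -0.1223] r 12.911050796508789 mean [ 0.435  -0.1199  0.076 ]
[([355.1, 143.5], 0.96)]
```

View pics/w6.png

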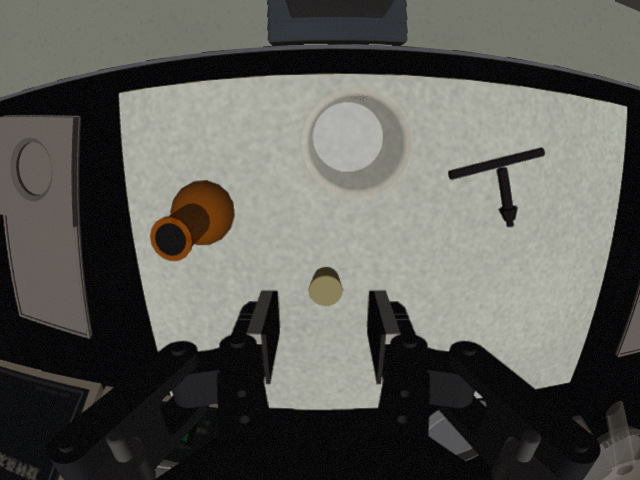

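The cork is at (325,288), centre (0.4932,-0.0411), top 25 mm up. The beaker is at (355,140), clear of the path, and the large flask at (200,215), lip centre (0.437,-0.122).

>>> carry_out(deltas=[-0.035, 0, 0.01, 0, 0, 0, -0.035, 0, 0.05, 0, 0, 0, -0.035, 0, 0.085, 0, 0, 0, -0.035, 0, 0.1, 0, 0, 0, -0.035, 0, 0.103, 0, 0, 0])

```text
time: 15.45
eef_pos: [0.4938, -0.0377, 0.0082]
tcp_rot: [0.004, 1.0, 0.0, -0.001]
contact_force: [0.5, -1.2, 0.1]
opening: 0.455
finger_force: 0.0
```

>>> carry_out(deltas=[0, 0, 0, 0, 0, 0, 0, 0, 0, 0, 0, 0, 0, 0, 0, 0, 0, 0, 0, 0, 0, 0, 0, 0], grip=0)

```text
time: 15.95
eef_pos: [0.4948, -0.039, 0.0098]
tcp_rot: [0.005, 1.0, -0.0, 0.001]
contact_force: [-1.0, -0.6, 3.0]
opening: 0.249
finger_force: 29.5
```

>>> carry_out(deltas=[0, 0, -0.03, 0, 0, 0, 0, 0, -0.07, 0, 0, 0, 0, 0.05, -0.09, 0, 0, 0, 0, 0.105, -0.09, 0, 0, 0, 0, 0.16, -0.09, 0, 0, 0])

```text
time: 16.58
eef_pos: [0.4956, 0.1226, 0.0996]
tcp_rot: [0.005, 1.0, 0.0, 0.001]
contact_force: [0.9, 0.2, -0.8]
opening: 0.246
finger_force: 29.5
```

>>> carry_out(deltas=[-0.002, 0.05, 0, 0, 0, 0, -0.004, 0.1, 0, 0, 0, 0, -0.007, 0.15, 0, 0, 0, 0, -0.009, 0.2, 0, 0, 0, 0, -0.009, 0.205, 0.02, 0, 0, 0])

```text
time: 17.2
eef_pos: [0.5076, 0.3295, 0.0806]
tcp_rot: [0.003, 1.0, 0.001, 0.002]
contact_force: [0.1, -0.1, -0.1]
opening: 0.247
finger_force: 29.6
```

>>> carry_out(deltas=[0, 0, 0.03, 0, 0, 0, 0, 0, 0.055, 0, 0, 0, 0, 0, 0.063, 0, 0, 0, 0, 0, 0.066, 0, 0, 0, 0, 0, 0.067, 0, 0, 0])

```text
time: 17.82
eef_pos: [0.507, 0.3261, 0.0126]
tcp_rot: [0.005, 1.0, 0.0, 0.001]
contact_force: [-0.3, 0.2, -0.5]
opening: 0.25
finger_force: 29.6
```

```bash
python3 - <<'E'
from h2 import *
s=ctrl.get_state(); print(s['eef_pos'],s['contact_force'])
p,P=cloud('wrist'); cv2.imwrite('pics/w7.png',p[:,:,::-1])
E
```

```text
[0.507  0.3261 0.0126] [-0.2888  0.1814 -0.492 ]
```

View pics/w7.png

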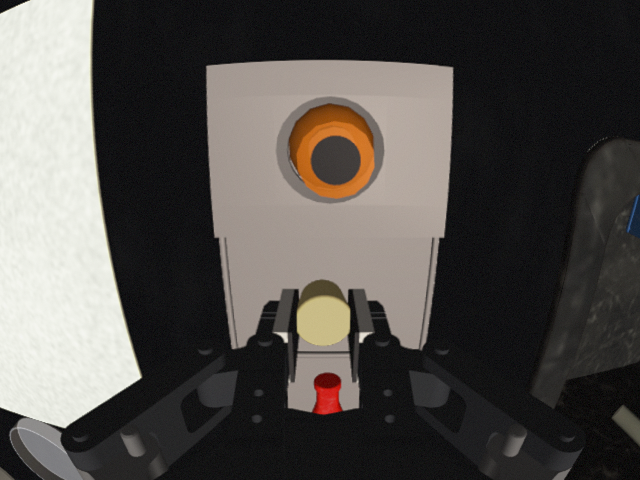

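The cork is at (323,315), standing over the first bay between the flask and the teat. I lower the last 2 mm and release.

>>> carry_out(deltas=[0.002, 0.001, 0.0015, 0, 0, 0, 0.002, 0.001, 0.002, 0, 0, 0, 0.002, 0.001, 0.002, 0, 0, 0])

```text
time: 18.25
eef_pos: [0.5047, 0.3276, 0.0108]
tcp_rot: [0.004, 1.0, 0.0, 0.001]
contact_force: [-0.3, -0.6, 3.7]
opening: 0.245
finger_force: 29.9
```

>>> carry_out(deltas=[0, 0, 0, 0, 0, 0, 0, 0, 0, 0, 0, 0, 0, 0, 0, 0, 0, 0], grip=45)

```text
time: 18.62
eef_pos: [0.504, 0.3271, 0.0095]
tcp_rot: [0.004, 1.0, -0.0, -0.0]
contact_force: [0.5, -0.3, -0.4]
opening: 0.451
finger_force: 0.0
```

>>> carry_out(deltas=[0, 0, -0.05, 0, 0, 0, 0, 0, -0.1, 0, 0, 0, 0.02, -0.05, -0.13, 0, 0, 0, 0.045, -0.1, -0.13, 0, 0, 0, 0.07, -0.15, -0.13, 0, 0, 0])

```text
time: 19.25
eef_pos: [0.4324, 0.1766, 0.1404]
tcp_rot: [0.004, 1.0, -0.0, 0.001]
contact_force: [0.6, -0.9, 1.0]
opening: 0.452
finger_force: 0.0
```

>>> carry_out(deltas=[0.016, -0.035, 0, 0, 0, 0, 0.032, -0.07, 0, 0, 0, 0, 0.032, -0.085, 0, 0, 0, 0, 0.032, -0.085, 0, 0, 0, 0])

```text
time: 19.75
eef_pos: [0.4009, 0.0927, 0.1401]
tcp_rot: [0.005, 1.0, 0.0, 0.001]
contact_force: [-0.1, -0.6, 0.7]
opening: 0.451
finger_force: 0.0
```

```bash
python3 - <<'E'
from h2 import *
s=ctrl.get_state(); print(s['eef_pos'])
p,P=cloud('wrist'); cv2.imwrite('pics/w8.png',p[:,:,::-1]); np.save('w8.npy',P)
X,Y,Z=np.moveaxis(P,-1,0); h=cv2.cvtColor(p,cv2.COLOR_RGB2HSV)
m=biggest((np.hypot(X-.42,Y-.085)<.06)&(h[...,2]<90)&(Z<.03)); q=P[m]; q=q[q[:,2]>.006]
# fit T model: 2D pose, points inside outline (distance to T skeleton)
from scipy.optimize import least_squares
rng=np.random.default_rng(0); q=q[rng.permutation(len(q))[:1500]]
def dist(v):
    c,s_=np.cos(v[2]),np.sin(v[2]); d=q[:,:2]-v[:2]; x=d@[c,s_]; y=d@[-s_,c]
    seg=lambda ax,ay,bx,by,r:np.maximum(0,np.maximum(abs(x-(ax+bx)/2)-abs(bx-ax)/2-(r if ax==bx else 0),abs(y-(ay+by)/2)-abs(by-ay)/2-(r if ay==by else 0)))
    return np.minimum.reduce([seg(-22,-40,-22,40,3.5),seg(-18,0,9,0,4),seg(9,0,26,0,8)])if 0 else np.minimum.reduce([np.hypot(np.maximum(0,abs(x+.022)-.0035),np.maximum(0,abs(y)-.040)),np.hypot(np.maximum(0,abs(x+.0045)-.0135),np.maximum(0,abs(y)-.004)),np.hypot(np.maximum(0,abs(x-.0175)-.0085),np.maximum(0,abs(y)-.008))])*1000
best=min((least_squares(dist,[q[:,0].mean(),q[:,1].mean(),a],x_scale=[.01,.01,.1],diff_step=1e-4) for a in np.arange(-.8,.9,.2)),key=lambda r:r.cost)
v=best.x; print(len(q),'key origin',v[:2],'deg',np.degrees(v[2]),'rms mm',np.sqrt(2*best.cost/len(q)),'zmax',np.percentile(q[:,2],99)); print('shank mid',v[:2]-.0045*np.array([np.cos(v[2]),np.sin(v[2])]))
E
```

```text
[0.4009 0.0927 0.1401]
1355 key origin [0.4259 0.091 ] deg 15.316701215557552 rms mm 0.003151380213145904 zmax 0.017790544741966827
shank mid [0.4216 0.0898]
```

View pics/w8.png

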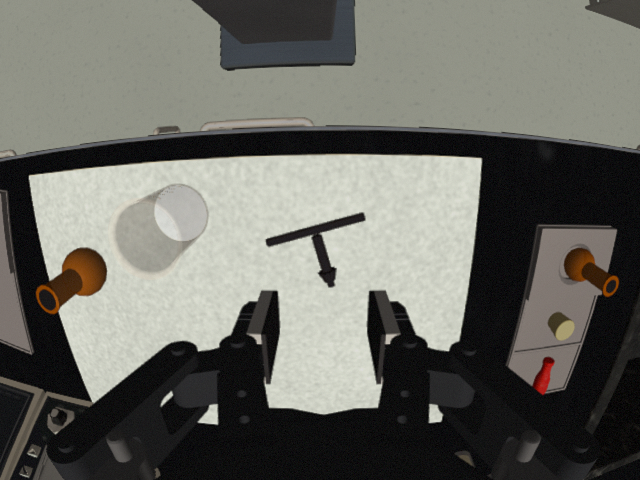

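The key is at (318,255), head away from the robot, and the left tray is complete. The fitted key origin is (0.426,0.091), yaw 15°. I grasp the shank.

>>> carry_out(deltas=[-0.01, -0.003, 0.02, 0, 0, -0.14, -0.021, -0.003, 0.06, 0, 0, -0.277, -0.021, -0.003, 0.1, 0, 0, -0.277, -0.021, -0.003, 0.12, 0, 0, -0.277, -0.021, -0.003, 0.132, 0, 0, -0.277])

```text
time: 20.42
eef_pos: [0.421, 0.0909, 0.0065]
tcp_rot: [-0.134, 0.991, 0.0, -0.001]
contact_force: [0.8, 0.0, 0.1]
opening: 0.452
finger_force: 0.0
```

>>> carry_out(deltas=[0, 0, 0, 0, 0, 0, 0, 0, 0, 0, 0, 0, 0, 0, 0, 0, 0, 0, 0, 0, 0, 0, 0, 0, 0, 0, 0, 0, 0, 0], grip=0, grip_force=40)

```text
time: 21.05
eef_pos: [0.4218, 0.0899, 0.0085]
tcp_rot: [-0.134, 0.991, -0.0, 0.001]
contact_force: [0.1, 0.7, 2.0]
opening: 0.069
finger_force: 41.1
```

>>> carry_out(deltas=[0, 0, -0.05, 0, 0, 0, 0, 0, -0.1, 0, 0, 0, 0.006, -0.055, -0.12, 0, 0, 0, 0.012, -0.112, -0.12, 0, 0, 0, 0.018, -0.17, -0.12, 0, 0, 0])

```text
time: 21.68
eef_pos: [0.4491, -0.0804, 0.1286]
tcp_rot: [-0.134, 0.991, -0.0, 0.001]
contact_force: [0.9, 0.4, -0.9]
opening: 0.075
finger_force: 40.8
```

>>> carry_out(deltas=[0.006, -0.055, 0, 0, 0, 0.108, 0.012, -0.11, 0, 0, 0, 0.216, 0.018, -0.165, 0, 0, 0, 0.324, 0.023, -0.22, 0, 0, 0, 0.431, 0.023, -0.22, 0, 0, 0, 0.431])

```text
time: 22.3
eef_pos: [0.4851, -0.3007, 0.128]
tcp_rot: [0.083, 0.997, -0.001, 0.0]
contact_force: [1.0, 0.3, -0.3]
opening: 0.072
finger_force: 40.8
```

>>> carry_out(deltas=[0, 0, 0, 0, 0, 0])

```text
time: 22.42
eef_pos: [0.4844, -0.2965, 0.1272]
tcp_rot: [0.081, 0.997, 0.001, -0.001]
contact_force: [-0.1, 0.6, 0.0]
opening: 0.072
finger_force: 40.8
```

```bash
python3 - <<'E'
from h2 import *
s=ctrl.get_state(); print(s['eef_pos'],s['opening'],s['tcp_rot'])
Rm=R.from_quat(s['tcp_rot']).as_matrix(); print('yaw',np.degrees(np.arctan2(Rm[1,1],Rm[0,1]))-90)
p,P=cloud('wrist'); cv2.imwrite('pics/w9.png',p[:,:,::-1]); np.save('w9.npy',P); C=cam_c()
b,e,h=tray(P,C,(.449,-.294)); print('dimple',h,'bay',h+.1*e,'TCP target',h+(.1-.0045)*e)
E
```

```text
[ 0.4844 -0.2965  0.1272] 0.07189381742439498 [ 0.0813  0.9967  0.0007 -0.0007]
yaw -9.330289037701533
block [96.3 88. ] [ 0.3962 -0.2837] yaw -9.36 z 0.01256661541388962 hole mean [ 0.3967 -0.2838] circ [ 0.3966 -0.2837] r 24.099199295043945 3627
dimple [ 0.3967 -0.2838] bay [ 0.4954 -0.3001] TCP target [ 0.491  -0.2993]
```

View pics/w9.png

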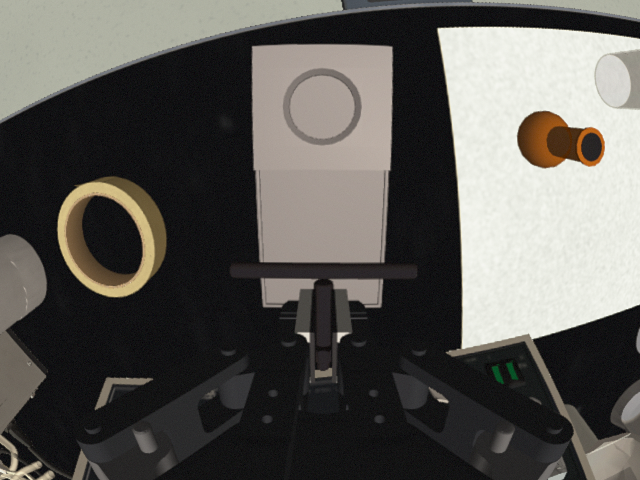

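The key hangs over the bay at (323,310), crossbar square to the tray. The wide dimple is at (322,106), which is (0.3967,-0.2838).

>>> carry_out(deltas=[-0.007, -0.0015, 0.03, 0, 0, 0, -0.007, -0.0015, 0.07, 0, 0, 0, -0.007, -0.0015, 0.1, 0, 0, 0, -0.007, -0.0015, 0.113, 0, 0, 0, -0.007, -0.0015, 0.117, 0, 0, 0])

```text
time: 23.1
eef_pos: [0.4916, -0.2986, 0.0106]
tcp_rot: [0.081, 0.997, 0.0, -0.0]
contact_force: [-0.6, 0.8, -0.5]
opening: 0.072
finger_force: 40.8
```

>>> carry_out(deltas=[0, 0, 0, 0, 0, 0, 0, 0, 0, 0, 0, 0])

```text
time: 23.35
eef_pos: [0.4925, -0.3003, 0.0123]
tcp_rot: [0.081, 0.997, -0.001, 0.001]
contact_force: [-1.3, -0.0, 0.3]
opening: 0.066
finger_force: 40.8
```

>>> carry_out(deltas=[0, 0, 0.001, 0, 0, 0, 0, 0, 0.0015, 0, 0, 0])

```text
time: 23.6
eef_pos: [0.4918, -0.2998, 0.0097]
tcp_rot: [0.081, 0.997, -0.0, 0.0]
contact_force: [-0.0, 0.5, -0.2]
opening: 0.068
finger_force: 40.8
```

>>> carry_out(deltas=[0, 0, 0, 0, 0, 0, 0, 0, 0, 0, 0, 0, 0, 0, 0, 0, 0, 0], grip=40)

```text
time: 23.98
eef_pos: [0.4917, -0.2997, 0.0094]
tcp_rot: [0.081, 0.997, -0.0, 0.0]
contact_force: [-0.0, 0.3, 0.3]
opening: 0.403
finger_force: 0.0
```

>>> carry_out(deltas=[0, 0, -0.05, 0, 0, 0, 0, 0, -0.1, 0, 0, 0, 0.01, 0.02, -0.13, 0, 0, 0, 0.033, 0.067, -0.13, 0, 0, -0.05, 0.055, 0.11, -0.13, 0, 0, -0.1], grip=40)

```text
time: 24.6
eef_pos: [0.455, -0.1812, 0.14]
tcp_rot: [0.031, 1.0, -0.0, 0.001]
contact_force: [1.1, 0.1, 0.5]
opening: 0.399
finger_force: 0.0
```

>>> carry_out(deltas=[0.01, 0.02, 0, 0, 0, -0.063, 0.014, 0.03, 0, 0, 0, -0.063, 0.014, 0.03, 0, 0, 0, -0.063], grip=52)

```text
time: 24.98
eef_pos: [0.4435, -0.1516, 0.1396]
tcp_rot: [-0.0, 1.0, -0.0, 0.0]
contact_force: [-0.5, -1.0, 1.1]
opening: 0.523
finger_force: 0.0
```

```bash
python3 - <<'E'
from h2 import *
s=ctrl.get_state(); print(s['eef_pos'],s['opening'],s['tcp_rot'])
p,P=cloud('wrist'); cv2.imwrite('pics/w10.png',p[:,:,::-1])
q=flask(P,p,(.437,-.122),.05)
X,Y,Z=np.moveaxis(P,-1,0); h=cv2.cvtColor(p,cv2.COLOR_RGB2HSV)
m=biggest((np.hypot(X-.4954,Y+.3001)<.055)&(h[...,2]<70)&(Z<.03)); k=P[m]; print('key',len(k),np.nanpercentile(k,[2,50,98],axis=0))
E
```

```text
[ 0.4435 -0.1516  0.1396] 0.5232453303715231 [-0.0001  1.     -0.0004  0.0003]
flask n 1640 ztop 0.08126202549996896 lip circ [ 0.4368 -0.1223] r 12.650358200073242 mean [ 0.4346 -0.1231  0.0763]
key 1050 [[ 0.4667 -0.3327  0.0081]
 [ 0.4785 -0.2996  0.0117]
 [ 0.518  -0.2601  0.018 ]]
```

View pics/w10.png

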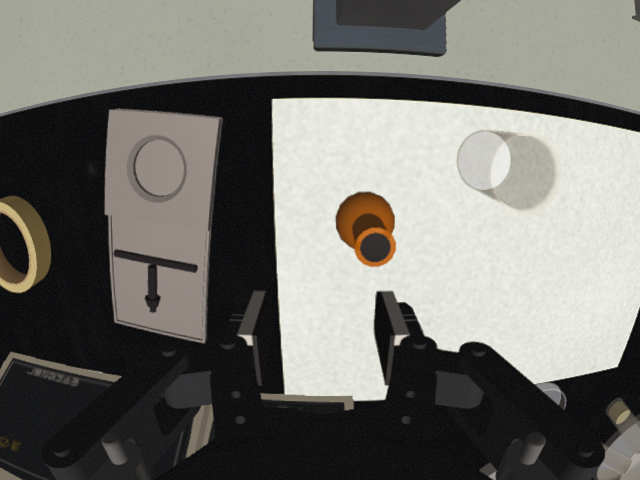

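The key lies flat in its bay at (153,275). The large flask is at (367,225), lip centre (0.4368,-0.1223).

>>> carry_out(deltas=[0.007, 0.029, 0, 0, 0, 0, 0.007, 0.029, 0.01, 0, 0, 0, 0.007, 0.029, 0.05, 0, 0, 0, 0.007, 0.029, 0.08, 0, 0, 0, 0.007, 0.029, 0.093, 0, 0, 0])

```text
time: 25.65
eef_pos: [0.4353, -0.1229, 0.0441]
tcp_rot: [0.0, 1.0, 0.001, -0.002]
contact_force: [-0.1, 0.1, 0.1]
opening: 0.52
finger_force: 0.0
```

>>> carry_out(deltas=[0, 0, 0, 0, 0, 0, 0, 0, 0, 0, 0, 0, 0, 0, 0, 0, 0, 0, 0, 0, 0, 0, 0, 0, 0, 0, 0, 0, 0, 0], grip=0, grip_force=35)

```text
time: 26.28
eef_pos: [0.4363, -0.1224, 0.0467]
tcp_rot: [-0.0, 1.0, -0.0, 0.0]
contact_force: [0.3, -0.4, -0.5]
opening: 0.249
finger_force: 34.6
```

>>> carry_out(deltas=[0, 0, -0.03, 0, 0, 0, 0, 0, -0.07, 0, 0, 0, 0.01, -0.04, -0.09, 0, 0, 0, 0.02, -0.085, -0.09, 0, 0, 0, 0.03, -0.125, -0.09, 0, 0, 0])

```text
time: 26.9
eef_pos: [0.406, -0.2488, 0.1371]
tcp_rot: [-0.0, 1.0, -0.001, 0.001]
contact_force: [0.5, 0.5, -1.0]
opening: 0.245
finger_force: 34.7
```

>>> carry_out(deltas=[0.007, -0.025, 0, 0, 0, 0, 0.01, -0.036, 0, 0, 0, 0, 0.01, -0.036, 0, 0, 0, 0, 0.01, -0.036, 0, 0, 0, 0])

```text
time: 27.4
eef_pos: [0.3963, -0.2824, 0.1361]
tcp_rot: [-0.001, 1.0, 0.0, -0.0]
contact_force: [0.6, -0.4, -0.7]
opening: 0.248
finger_force: 34.7
```

```bash
python3 - <<'E'
from h2 import *
s=ctrl.get_state(); print(s['eef_pos'],R.from_quat(s['tcp_rot']).as_rotvec())
p,P=cloud('wrist'); cv2.imwrite('pics/w11.png',p[:,:,::-1]); C=cam_c()
tray(P,C,(.447,-.293))
h=cv2.cvtColor(p,cv2.COLOR_RGB2HSV); m=biggest((h[...,1]>110)&(h[...,0]>4)&(h[...,0]<22)&(np.hypot(P[...,0]-.397,P[...,1]+.284)<.06)); q=P[m]
for a in np.arange(np.percentile(q[:,2],2),np.percentile(q[:,2],98),.006):
    t=q[abs(q[:,2]-a)<.003]
    if len(t)>3: print(a.round(4),len(t),t.mean(0),t.min(0)[:2],t.max(0)[:2])
E
```

```text
[ 0.3963 -0.2824  0.1361] [ 0.0017 -3.1413 -0.0011]
block [96.6 89. ] [ 0.3963 -0.2838] yaw -9.53 z 0.01249580540336026 hole mean [ 0.3922 -0.284 ] circ [ 0.3955 -0.284 ] r 24.157516479492188 2544
0.1132 323 [ 0.3784 -0.2838  0.1138] [ 0.3747 -0.3036] [ 0.3913 -0.2636]
0.1192 823 [ 0.3814 -0.2826  0.1195] [ 0.375  -0.3037] [ 0.3988 -0.2621]
0.1252 1207 [ 0.3833 -0.2829  0.1254] [ 0.3767 -0.3021] [ 0.394 -0.264]
0.1312 844 [ 0.3864 -0.2832  0.1304] [ 0.3805 -0.2978] [ 0.3953 -0.2685]
0.1372 306 [ 0.388  -0.2832  0.1374] [ 0.3853 -0.295 ] [ 0.3943 -0.2713]
0.1432 347 [ 0.388  -0.2833  0.1432] [ 0.3849 -0.2954] [ 0.3946 -0.2717]
0.1492 350 [ 0.3882 -0.2832  0.1493] [ 0.3851 -0.294 ] [ 0.3946 -0.2727]
0.1552 395 [ 0.388  -0.2832  0.1553] [ 0.3852 -0.2939] [ 0.3939 -0.2727]
0.1612 415 [ 0.3879 -0.2831  0.1611] [ 0.3855 -0.294 ] [ 0.3944 -0.2727]
0.1672 1369 [ 0.3945 -0.2834  0.1691] [ 0.384 -0.294] [ 0.4097 -0.2726]
```

The held flask's axis is at (0.3965,-0.2833) and the dimple at (0.3965,-0.2838), so they line up and I lower.

>>> carry_out(deltas=[0, -0.0005, 0.03, 0, 0, 0, 0, -0.0005, 0.055, 0, 0, 0, 0, -0.0005, 0.073, 0, 0, 0, 0, -0.0005, 0.081, 0, 0, 0, 0, -0.0005, 0.084, 0, 0, 0])

```text
time: 28.08
eef_pos: [0.3963, -0.2834, 0.0522]
tcp_rot: [-0.001, 1.0, 0.0, -0.0]
contact_force: [-0.3, 0.6, -0.3]
opening: 0.245
finger_force: 34.7
```

>>> carry_out(deltas=[0, 0, 0.001, 0, 0, 0, 0, 0, 0.002, 0, 0, 0, 0, 0, 0.003, 0, 0, 0, 0, 0, 0.003, 0, 0, 0])

```text
time: 28.58
eef_pos: [0.3962, -0.2839, 0.0495]
tcp_rot: [-0.0, 1.0, -0.0, 0.0]
contact_force: [-0.1, -0.2, -0.8]
opening: 0.248
finger_force: 34.7
```

>>> carry_out(deltas=[0, 0, 0.0005, 0, 0, 0, 0, 0, 0.001, 0, 0, 0, 0, 0, 0.0015, 0, 0, 0, 0, 0, 0.002, 0, 0, 0, 0, 0, 0.002, 0, 0, 0])

```text
time: 29.2
eef_pos: [0.3962, -0.2839, 0.0473]
tcp_rot: [-0.0, 1.0, 0.0, -0.0]
contact_force: [0.3, -0.5, -0.1]
opening: 0.244
finger_force: 34.7
```

>>> carry_out(deltas=[0, 0, 0.0005, 0, 0, 0, 0, 0, 0.001, 0, 0, 0, 0, 0, 0.001, 0, 0, 0])

```text
time: 29.58
eef_pos: [0.3964, -0.2839, 0.0472]
tcp_rot: [-0.0, 1.0, 0.0, -0.0]
contact_force: [-1.4, 1.9, 6.9]
opening: 0.245
finger_force: 35.4
```

>>> carry_out(deltas=[0, 0, 0, 0, 0, 0, 0, 0, 0, 0, 0, 0, 0, 0, 0, 0, 0, 0, 0, 0, 0, 0, 0, 0], grip=52)

```text
time: 30.08
eef_pos: [0.3961, -0.2838, 0.0462]
tcp_rot: [-0.0, 1.0, 0.0, -0.0]
contact_force: [-0.5, -0.7, -0.2]
opening: 0.521
finger_force: 0.0
```

>>> carry_out(deltas=[0, 0, -0.04, 0, 0, 0, 0, 0, -0.09, 0, 0, 0, 0, 0, -0.14, 0, 0, 0, -0.03, 0.05, -0.16, 0, 0, 0, -0.03, 0.1, -0.16, 0, 0, 0])

```text
time: 30.7
eef_pos: [0.4283, -0.1841, 0.2095]
tcp_rot: [0.0, 1.0, -0.002, 0.003]
contact_force: [-0.7, 0.5, -1.3]
opening: 0.521
finger_force: 0.0
```

>>> carry_out(deltas=[0, 0.06, 0, 0, 0, 0, 0, 0.12, 0, 0, 0, 0, 0, 0.18, 0, 0, 0, 0, 0, 0.18, 0, 0, 0, 0, 0, 0.18, 0, 0, 0, 0])

```text
time: 31.32
eef_pos: [0.4261, -0.0038, 0.2063]
tcp_rot: [-0.001, 1.0, -0.0, 0.0]
contact_force: [0.4, -1.3, -0.3]
opening: 0.515
finger_force: 0.0
```

```bash
python3 - <<'E'
from h2 import *
print(ctrl.get_state()['eef_pos'])
w,_=cloud('wrist'); t,P=cloud('top')
a=cv2.resize(t[150:350,120:500],(760,400)); cv2.imwrite('pics/end.png',a[:,:,::-1])
for g,z in (((.397,-.284),.06),((.438,.328),.047)):
    X,Y,Z=np.moveaxis(P,-1,0); m=(np.hypot(X-g[0],Y-g[1])<.03)&(Z>z)&(Z<.1); print(g,P[m].mean(0),np.percentile(P[m][:,2],95),m.sum())
E
```

```text
[ 0.4261 -0.0038  0.2063]
(0.397, -0.284) [ 0.3988 -0.2812  0.0781] 0.0833996106796886 127
(0.438, 0.328) [0.4403 0.3292 0.0638] 0.06864009089621041 73
```

View pics/end.png

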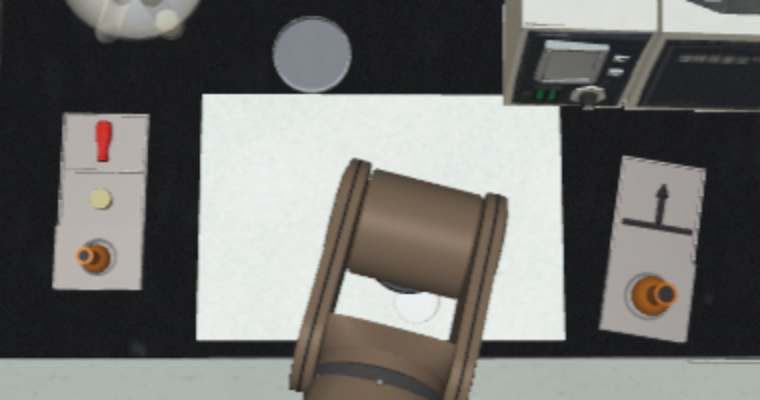

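The final view shows everything in place. Left tray: flask (95,257), cork (101,198), teat (103,142). Right tray: flask (652,296), key (660,205). The beaker and dish haven't moved, so I hand in.

```bash
python3 -c "
from plant import ctrl
print(ctrl.sign_off())"
```

```text
the job is handed in; nothing more can be done
None
```

Both kits are made up: the last pictures show all five items in their places and the beaker and petri dish where they were. I handed the job in at about 31 s of robot time, and the hand-in returned no verdict.

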